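Shunt the thread carriers in the sliding spool tray

TASK

In the spool tray, slide the carriers so that the three single ones stand in the three open cells of the front row in the order navy, cream, pink from left to right (as seen from the robot), and the double carrier with the two crimson spools stands in the right-hand end of the rear row, having passed under the steel hold-down arm; leave each one square in its marked cells. Only slide the carriers along the tray floor, never lift or tip them, and leave the tins, cones and other things round about where they are.

Things in the scene. Friction and masses are not known exactly. Their poses are not given: they have to be found in the camera images.
- tray: fixed light-wood tray, inside 132 mm in x by 264 mm in y; origin at the centre of its underside, x toward its rear, y toward its left end. Floor 4 mm thick, outer walls 8 mm thick, 18 mm high from the underside. Two rows of four 66 mm cells, marked by thin dark lines: row centres x = -33 (front), +33 mm (rear); column centres y = +99, +33, -33, -99 mm (first to fourth). Turned up to 0.3 rad
- tray_floor (a point): centre of the tray's inner floor. Apart from the fenced front first cell there are no walls between cells: carriers (63 mm wide) slide over the whole floor with about 3 mm play per cell; the tiles are slick (friction about 0.2)
- bar_tip (a point): underside of the free tip of the tray's fixed steel hold-down arm: a bar 10 mm wide (in tray y), 8 mm thick, that stands on the rear wall and reaches over the rear row along tray y = 0 from x = +80 to +20 mm. Underside 65 mm, top 73 mm above the tray's underside. The double carrier (top at 60 mm) passes beneath; fingers holding a spool do not
- navy_grip (a point): navy carrier: white square tile 63 x 63 x 10 mm with a navy blue thread spool, 33 mm across its rims, 46 mm tall, fixed upright on its middle (one loose part, about 0.1 kg). The point is the spool's centre, half-way up, 33 mm above the tray floor; x, y along the tile's sides, z up. Starts in the front third, front fourth or rear third cell (which one is random)
- cream_grip (a point): cream carrier: white square tile 63 x 63 x 10 mm with a cream thread spool, 36 mm across its rims, 60 mm tall, fixed upright on its middle (one loose part, about 0.1 kg). The point is the spool's centre, half-way up, 40 mm above the tray floor; x, y along the tile's sides, z up. Starts in the front third, front fourth or rear third cell (which one is random)
- pink_grip (a point): pink carrier: white square tile 63 x 63 x 10 mm with a pink thread spool, 33 mm across its rims, 52 mm tall, fixed upright on its middle (one loose part, about 0.1 kg). The point is the spool's centre, half-way up, 36 mm above the tray floor; x, y along the tile's sides, z up. Starts in the front third, front fourth or rear third cell (which one is random)
- double_mid (a point): centre of the double carrier, half-way up its spools (33 mm above the tray floor): one loose part, about 0.2 kg, white tile 63 (x) by 129 (y) by 10 mm with two fixed upright crimson spools, 33 mm across the rims, 46 mm tall, 66 mm apart in y. Starts in the first and second cells of the rear row, left of the hold-down arm
- double_left (a point): centre of the double carrier's left-hand crimson spool, half-way up
- double_right (a point): centre of the double carrier's right-hand crimson spool, half-way up
- cell_left (a point): centre, at floor height, of the front row's second cell from the left: home of the navy carrier, just right of the fenced compartment
- cell_middle (a point): centre, at floor height, of the front row's third cell: home of the cream carrier
- cell_right (a point): centre, at floor height, of the front row's fourth (rightmost) cell: home of the pink carrier
- double_home (a point): point on the floor where the middle of the double carrier belongs: between the third and fourth cells of the rear row, at the right-hand end
- sweet_tin: bystander: small round grey tin with black lid, 47 mm across, 20 mm tall, in the tray's front first cell, fenced off by walls 4 mm thick and 14 mm high; origin under its centre
- red_cone: bystander: red thread cone 43 mm across, 80 mm tall, standing by the tray's left end; origin under its centre
- purple_cone: bystander: purple thread cone 43 mm across, 85 mm tall, standing by the tray's right end; origin under its centre
- wax: bystander: round yellow beeswax 34 mm across, 12 mm tall, in front of the tray
- thimble_1: bystander: steel thimble 18 mm across, 22 mm tall, in front of the tray

How it is judged:
By the outcome, as a careful person would: the job done as asked, in the order asked, and still so for the second after the job is handed in, with the robot touching nothing.
It also fails if it takes over 72 s, if anything falls off the work surface, if the arm or the gripper's body presses on something with over 40 N, if the wrist force passes 120 N, or if a joint passes its speed limit or range.

ROBOT

A 6-joint arm with a two-finger parallel gripper is mounted at the origin on a cart in front of the work surface, level with it; the furniture and walls round the work are solid. World frame = base frame: x ahead of the robot, y to its left, z up, the work surface at z = 0. Lengths are in m, angles in rad, forces in N, time in s.
With the tool pointing down it reaches from about 0.35 to 0.975 m from the base axis. Payload 4.9 kg.
Tool frame: the origin (TCP) lies at the very end of the fingers, on their centre line; the grasp point (between the pads) lies manip.pinch_z behind it (manip.pinch_z is the distance from the TCP to the grasp point, in m); z points along the fingers, y is the line along which they close (so a half turn about z gives the same grasp; the last joint's range is limited). The gripper opens to 85 mm and grips with 20 to 120 N. Pads are 22 mm wide; open, the fingers measure 114 mm over their backs; the gripper's body (76 mm by 85 mm) begins 54 mm behind the grasp point. The pads swing forward as they close: fully open they stand 13 mm farther back than shut.
Start: joints at [1.176, 0.053, 1.613, -0, 1.476, -0.119], TCP at [0.17, 0.601, 0.231] pointing down, gripper open.
Joint ranges: [-3.01, 3.01], [-1.01, 2.22], [0.06, 2.58], [-1.02, 4.17], [0.09, 2.62], [-3.14, 3.14]. Speed limits (rad/s): [2.57, 2.57, 3.14, 3.14, 3.14, 3.14].

INTERFACE

Orientations are given as [roll, pitch, yaw] about the fixed x, y, z axes, in that order (R = Rz(yaw) Ry(pitch) Rx(roll)).
In Python, from rig import manip, eyes gives the robot as it stands.
- The arm moves only by the shell command python3 -m crank 'ROWS' [FORCE]. ROWS is JSON, a list of rows, each an object with "rotation": the turn, a rotation vector about the tool's x, y, z each as a share of 5 degrees, from -1 to 1, a list of three; "xyz": the shift along the tool's x, y, z each as a share of 30 mm, from -1 to 1, a list of three; "jaw": the opening, from 0 (shut) to 1 (fully open). In form: [{"rotation": [rx, ry, rz], "xyz": [dx, dy, dz], "jaw": jaw}, ...]. A call has 1 to 10 rows; each row shifts and turns the commanded pose from where the row before left it, along the tool's axes as they then stand; what a row does not reach is not made up. A row lasts 1/12 s, in which the tool goes at most 41.7 mm and 7.16 degrees, less where a joint would pass 70% of its speed; a pose out of reach is approached as far as the arm can. A call with a number of a shift or a turn outside -1 to 1 is refused whole. A call with a gripper value outside its range is refused whole. The fingers move at their own pace and stop on an object; FORCE is the grip in N (left out, the last holds). Time passes only in rows, so rows that do not move let the fingers close. It gives the time, the measured TCP pose, the force, the opening and the grip force at its end, in the units of the state.
- manip.get_obs(): the state, without advancing time (a new reading comes with each control period).
- eyes.get_image(name): name is "scene" or "top"; returns a dict with "image" (384x512x3 uint8, red, green, blue), "K" (3x3 intrinsics, pixels), "T" (4x4, takes a point from camera to world coordinates). Camera axes: x right, y up, looking along -z (the intrinsics and any distortion apply to the point x, -y, -z); pixel columns grow to the right and rows downward; lengths in m; the calibration is good to about 2 mm. A picture is of the moment at which its call begins. There is no depth.
- manip.sign_off(): hands the job in; it is judged then, once.
The state is a dict: "time": time; "joint_pos": joint angles; "qvel": joint speeds; "joint_efforts": joint torques, N m; "eef_pos": TCP position; "eef_rot": TCP orientation; "contact_force": force on the tool from outside, world axes, zero at the start; "wrist_torque": the same for the moment, N m; "width": finger opening in m; "gripper_force": force on a finger pad.
Only numpy, scipy, OpenCV 4.12 (cv2) and the standard library are available. Lean on these libraries where they do the work, as an engineer would, in place of code of your own. Each camera call takes 0.05 s, during which the arm holds its last target. There are 200 camera calls.

## Working session

There is one attempt and no reset: what is moved stays moved. The work goes in short steps, Python scripts to look and compute and a shell command to move; the robot and the scene stay as the last step left them, time stands still between calls to the robot, and variables do not carry over. Pictures are saved under pics/ and viewed, at most 10 in all, crops included, and the job is handed in when it is done.

```bash
mkdir -p pics; ls; python3 - <<'E'
from rig import manip, eyes
import cv2
print(manip.pinch_z, manip.get_obs())
for n in ("scene","top"):
    d=eyes.get_image(n); print(n,d["K"],d["T"])
    im=cv2.resize(d["image"][:,:,::-1],(800,600),interpolation=cv2.INTER_CUBIC)
    cv2.imwrite(f"pics/{n}0.png",im)
E
```

```text
pics
0.0187 {'time': 0.0, 'joint_pos': array([ 1.17600149e+00,  5.33285871e-02,  1.61428291e+00,  1.16792582e-05,
        1.47596357e+00, -1.18999319e-01]), 'qvel': array([-4.32953732e-04, -1.79818178e-03, -3.19961021e-04,  1.33944913e-03,
        5.96097221e-04, -9.30403497e-05]), 'joint_efforts': array([ 2.64501585e-03, -3.93682551e+01, -3.70177317e+01,  3.59040473e-05,
        7.12262525e-03, -7.80716164e-06]), 'eef_pos': array([0.169956  , 0.60081685, 0.23008715]), 'eef_rot': array([-3.13962564e+00, -2.46891446e-04,  2.86579578e+00]), 'contact_force': array([ 0.39306899,  0.23965789, -0.82922515]), 'wrist_torque': array([ 0.00974794, -0.02704018,  0.00370473]), 'gripper_force': 0.0, 'width': 0.0856568888836864}
scene [[374.78774387   0.         259.95049992]
 [  0.         374.78774387 189.7616431 ]
 [  0.           0.           1.        ]] [[ 0.54971414  0.46412601 -0.69455123 -0.03883068]
 [-0.83532103  0.29815601 -0.46188935 -0.34958263]
 [-0.00729024  0.83408035  0.55159479  0.55775446]
 [ 0.          0.          0.          1.        ]]
top [[483.23131616   0.         260.09914504]
 [  0.         483.23131616 190.98320572]
 [  0.           0.           1.        ]] [[ 0.02477603  0.99233506 -0.12106721  0.38555772]
 [-0.99961757  0.02607975  0.0091957   0.03671028]
 [ 0.01228261  0.12079308  0.99260172  1.29227825]
 [ 0.          0.          0.          1.        ]]
```

View pics/top0.png

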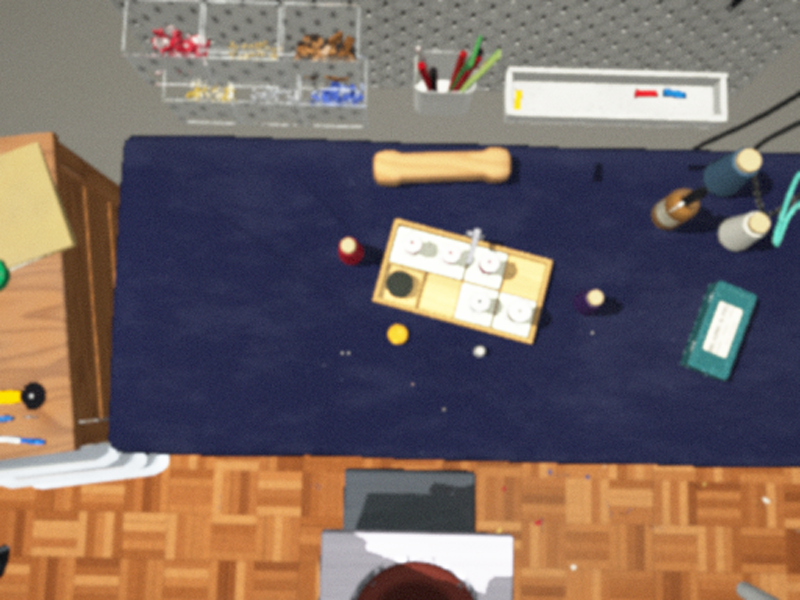

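View pics/scene0.png

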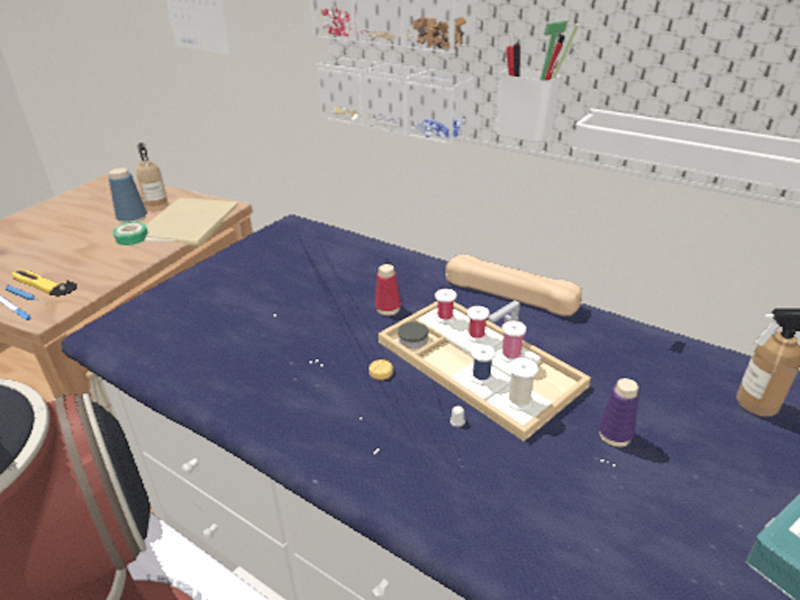

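The top view shows the double carrier rear left, pink in rear third, navy in front third and cream in front fourth. I'll enlarge both views to fit the tray pose.

```bash
python3 - <<'E'
from rig import manip, eyes
import cv2
for n,(a,b,c,d) in {"top":(232,365,135,225),"scene":(235,385,180,285)}.items():
    im=eyes.get_image(n)["image"][c:d,a:b,::-1]
    s={"top":6,"scene":5}[n]
    cv2.imwrite(f"pics/{n}1.png",cv2.resize(im,None,fx=s,fy=s,interpolation=cv2.INTER_CUBIC))
E
```

```text
(no output)
```

View pics/top1.png

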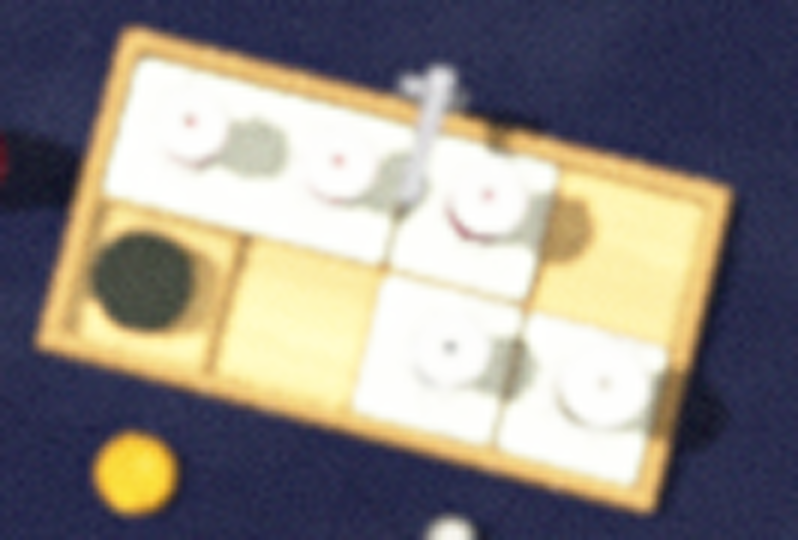

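View pics/scene1.png

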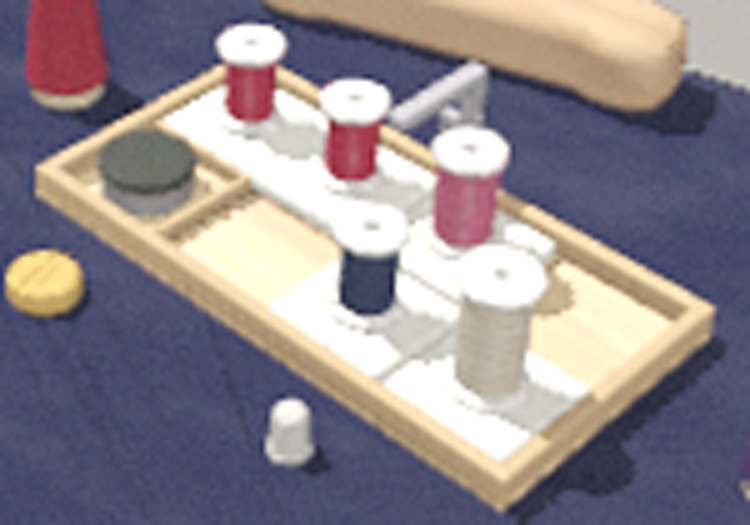

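Top-crop outer corners: (128,28), (733,188), (655,512), (38,347). Spool tops: (189,121), (338,160), (487,195), (450,347), (604,384). I'll fit the tray pose with these and the matching scene points.

```bash
cat > h.py <<'E'
import numpy as np
from rig import manip, eyes
from scipy.optimize import least_squares
def proj(d,P):
    P=np.atleast_2d(P); T=d["T"]; c=(P-T[:3,3])@T[:3,:3]; c=c*[1,-1,-1]
    p=c@d["K"].T; return p[:,:2]/p[:,2:]
def ray(d,uv,z):
    T=d["T"]; c=np.linalg.inv(d["K"])@[uv[0],uv[1],1]; r=T[:3,:3]@(c*[1,-1,-1])
    return T[:3,3]+r*(z-T[2,3])/r[2]
def t2w(q,p):
    p=np.atleast_2d(p).astype(float); c,s=np.cos(q[2]),np.sin(q[2])
    return np.c_[q[0]+c*p[:,0]-s*p[:,1], q[1]+s*p[:,0]+c*p[:,1], p[:,2]]
def w2t(q,w):
    c,s=np.cos(q[2]),np.sin(q[2]); dx,dy=w[0]-q[0],w[1]-q[1]
    return np.array([c*dx+s*dy,-s*dx+c*dy])
E
python3 - <<'E'
from h import *
t=eyes.get_image("top"); s=eyes.get_image("scene")
f=lambda L,k,o:(np.array(L,float)+.5)/k-.5+o
RL,RR,FR,FL=[.074,.140,.018],[.074,-.140,.018],[-.074,-.140,.018],[-.074,.140,.018]
ut=f([(128,28),(733,188),(655,512),(38,347)],6,[232,135]); us=f([(713,310),(503,482),(38,168)],5,[235,180])
rt=lambda q:(proj(t,t2w(q,[RL,RR,FR,FL]))-ut).ravel()
rs=lambda q:(proj(s,t2w(q,[RR,FR,FL]))-us).ravel()
for fn in (rt,rs,lambda q:np.r_[rt(q),rs(q)]):
    r=least_squares(fn,[.5,0,-.2]); print(r.x.round(4),r.fun.round(2))
q=r.x; np.save("q.npy",q)
N=["DL","DR","pink","navy","cream"]; H=[.060,.060,.066,.060,.074]
a=f([(189,121),(338,160),(487,195),(450,347),(604,384)],6,[232,135]); b=f([(252,44),(355,100),(470,150),(372,225),(502,274)],5,[235,180])
for n,h,x,y in zip(N,H,a,b):
    wt,ws=ray(t,x,h),ray(s,y,h); print(n,(w2t(q,wt)*1e3).round(1),(w2t(q,ws)*1e3).round(1),wt.round(4))
E
```

```text
[ 0.5752 -0.0708 -0.2365] [-0.12  0.25 -0.05  0.31 -0.21 -0.36  0.38 -0.18]
[ 0.572  -0.0685 -0.2452] [ 0.78 -0.19 -0.07  0.29 -0.78 -0.61]
[ 0.5738 -0.0693 -0.2425] [-0.43  0.5  -0.5   1.16 -1.    0.43 -0.26 -0.01  1.45 -0.66  0.91 -0.18
 -0.12 -0.79]
DL [ 33.8 100.3] [29.  98.7] [0.6307 0.0199 0.06  ]
DR [34.4 33.7] [29.6 33.1] [ 0.6153 -0.0448  0.06  ]
pink [ 35.5 -31.8] [ 30.8 -32.4] [ 0.6007 -0.1087  0.066 ]
navy [-31.4 -33.5] [-34.3 -32.8] [ 0.5353 -0.0943  0.06  ]
cream [-31.3 -99.4] [-34.2 -99.2] [ 0.5195 -0.1583  0.074 ]
```

```bash
cat >> h.py <<'E'
Q=np.array([.5737,-.0697,-.239])
def go(tx,ty,z,q=Q):   # tray mm target, TCP z mm -> units of a row (tool x,y,z / 30 mm; tool yaw in 5deg)
    o=manip.get_obs(); w=t2w(q,[tx/1e3,ty/1e3,z/1e3])[0]; d=w-o["eef_pos"]
    y=o["eef_rot"][2]; u=np.array([np.cos(y),np.sin(y)]); v=np.array([np.sin(y),-np.cos(y)])
    cur=w2t(q,o["eef_pos"])*1e3
    print("tray",cur.round(1),"z",(o["eef_pos"][2]*1e3).round(1),"rot",o["eef_rot"].round(4),"w",(o["width"]*1e3).round(1),"g",round(float(o["gripper_force"]),1),"F",o["contact_force"].round(1),"t",o["time"])
    print("need units",(np.array([d[:2]@u,d[:2]@v,-d[2]])/.03).round(2),"yaw units",round(-(q[2]+np.pi/2-y)/np.radians(5)*-1*-1,2))
E
R='{"rotation":[0,0,1],"xyz":[0,0,0],"jaw":1}'
python3 -m crank '[{"rotation":[0,0,1],"xyz":[0,0,0],"jaw":0.6},{"rotation":[0,0,1],"xyz":[0,0,0],"jaw":0.6},{"rotation":[0,0,1],"xyz":[0,0,0],"jaw":0.6},{"rotation":[0,0,1],"xyz":[0,0,0],"jaw":0.6},{"rotation":[0,0,1],"xyz":[0,0,0],"jaw":0.6},{"rotation":[0,0,1],"xyz":[0,0,0],"jaw":0.6},{"rotation":[0,0,1],"xyz":[0,0,0],"jaw":0.6},{"rotation":[0,0,1],"xyz":[0,0,0],"jaw":0.6},{"rotation":[0,0,1],"xyz":[0,0,0],"jaw":0.6},{"rotation":[0,0,1],"xyz":[0,0,0],"jaw":0.6}]' 30
python3 -m crank '[{"rotation":[0,0,1],"xyz":[0,0,0],"jaw":0.6},{"rotation":[0,0,1],"xyz":[0,0,0],"jaw":0.6},{"rotation":[0,0,1],"xyz":[0,0,0],"jaw":0.6},{"rotation":[0,0,1],"xyz":[0,0,0],"jaw":0.6},{"rotation":[0,0,1],"xyz":[0,0,0],"jaw":0.6},{"rotation":[0,0,1],"xyz":[0,0,0],"jaw":0.6},{"rotation":[0,0,1],"xyz":[0,0,0],"jaw":0.6},{"rotation":[0,0,0.6],"xyz":[0,0,0],"jaw":0.6},{"rotation":[0,0,0],"xyz":[0,0,0],"jaw":0.6}]'
python3 -c "
from h import *
go(-33,-33,130)"
```

```text
time: 1.13
eef_pos: [0.1702, 0.6013, 0.2312]
eef_rot: [-3.141, 0.0, 1.989]
contact_force: [0.1, 0.2, 0.7]
width: 0.0515
gripper_force: 0.0
time: 1.88
eef_pos: [0.1702, 0.6013, 0.2312]
eef_rot: [-3.142, 0.0, 1.329]
contact_force: [-0.0, -0.9, 0.1]
width: 0.0516
gripper_force: 0.0Traceback (most recent call last):
  File "<string>", line 3, in <module>
    go(-33,-33,130)
    ~~^^^^^^^^^^^^^
  File "h.py", line 21, in go
    print("tray",cur.round(1),"z",(o["eef_pos"][2]*1e3).round(1),"rot",o["eef_rot"].round(4),"w",(o["width"]*1e3).round(1),"g",round(float(o["gripper_force"]),1),"F",o["contact_force"].round(1),"t",o["time"])
                                                                                                 ^^^^^^^^^^^^^^^^^^^^^^
AttributeError: 'float' object has no attribute 'round'
```

```bash
sed -i 's/(o\["width"\]\*1e3).round(1)/round(float(o["width"])*1e3,1)/; s/\*-1\*-1,2/,2/' h.py
python3 -c "
from h import *
go(-33,-33,130)"
```

```text
tray [-550.9  556.4] z 231.2 rot [-3.1416e+00  2.0000e-04  1.3291e+00] w 51.6 g 0.0 F [-0.  -0.9  0.1] t 1.8833
need units [-19.6   17.32   3.37] yaw units -0.03
```

```bash

python3 -m crank '[{"rotation":[0,0,0],"xyz":[-0.98,0.866,0],"jaw":0.6},{"rotation":[0,0,0],"xyz":[-0.98,0.866,0],"jaw":0.6},{"rotation":[0,0,0],"xyz":[-0.98,0.866,0],"jaw":0.6},{"rotation":[0,0,0],"xyz":[-0.98,0.866,0],"jaw":0.6},{"rotation":[0,0,0],"xyz":[-0.98,0.866,0],"jaw":0.6},{"rotation":[0,0,0],"xyz":[-0.98,0.866,0],"jaw":0.6},{"rotation":[0,0,0],"xyz":[-0.98,0.866,0],"jaw":0.6},{"rotation":[0,0,0],"xyz":[-0.98,0.866,0],"jaw":0.6},{"rotation":[0,0,0],"xyz":[-0.98,0.866,0],"jaw":0.6},{"rotation":[0,0,0],"xyz":[-0.98,0.866,0],"jaw":0.6}]'
python3 -m crank '[{"rotation":[0,0,0],"xyz":[-0.98,0.866,0],"jaw":0.6},{"rotation":[0,0,0],"xyz":[-0.98,0.866,0],"jaw":0.6},{"rotation":[0,0,0],"xyz":[-0.98,0.866,0],"jaw":0.6},{"rotation":[0,0,0],"xyz":[-0.98,0.866,0],"jaw":0.6},{"rotation":[0,0,0],"xyz":[-0.98,0.866,0],"jaw":0.6},{"rotation":[0,0,0],"xyz":[-0.98,0.866,0.5],"jaw":0.6},{"rotation":[0,0,0],"xyz":[-0.98,0.866,0.5],"jaw":0.6},{"rotation":[0,0,0],"xyz":[-0.98,0.866,0.5],"jaw":0.6},{"rotation":[0,0,0],"xyz":[-0.98,0.866,0.5],"jaw":0.6},{"rotation":[0,0,0],"xyz":[-0.98,0.866,0.5],"jaw":0.6}]'
python3 -m crank '[{"rotation":[0,0,0],"xyz":[0,0,0],"jaw":0.6},{"rotation":[0,0,0],"xyz":[0,0,0],"jaw":0.6},{"rotation":[0,0,0],"xyz":[0,0,0],"jaw":0.6}]'
python3 - <<'E'
from h import *
go(-33,-33,21)
import cv2
im=eyes.get_image("scene")["image"][150:290,220:420,::-1]
cv2.imwrite("pics/s2.png",cv2.resize(im,None,fx=4,fy=4,interpolation=cv2.INTER_CUBIC))
E
```

```text
time: 2.72
eef_pos: [0.3527, 0.2522, 0.2315]
eef_rot: [3.141, -0.001, 1.332]
contact_force: [0.7, 0.5, 0.3]
width: 0.0511
gripper_force: 0.0
time: 3.55
eef_pos: [0.5343, -0.0943, 0.1563]
eef_rot: [3.141, -0.0, 1.331]
contact_force: [1.2, 1.0, 0.5]
width: 0.0514
gripper_force: 0.0
time: 3.8
eef_pos: [0.5337, -0.0922, 0.1568]
eef_rot: [-3.141, -0.0, 1.33]
contact_force: [-0.1, 0.0, -0.1]
width: 0.0511
gripper_force: 0.0
tray [-33.6 -31.3] z 156.8 rot [-3.1410e+00 -4.0000e-04  1.3303e+00] w 51.1 g 0.0 F [-0.1  0.  -0.1] t 3.8
need units [-0.06  0.02  4.53] yaw units -0.02
```

View pics/s2.png

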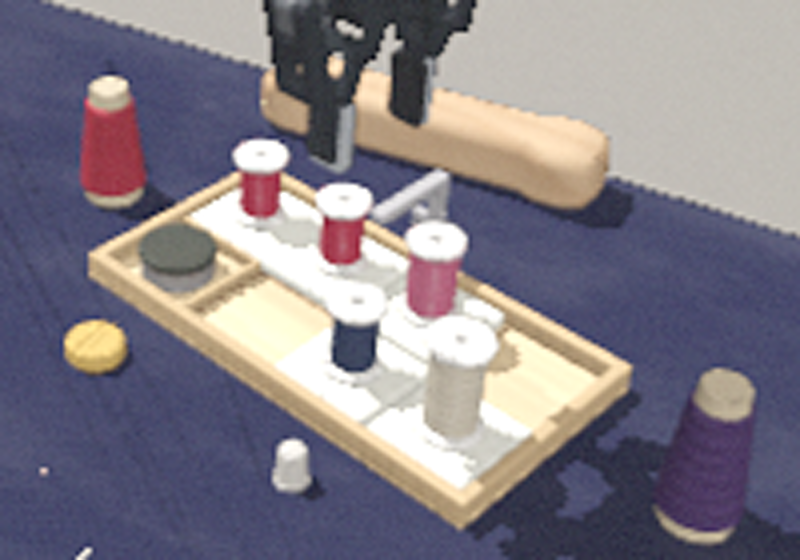

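```bash

python3 -m crank '[{"rotation":[0,0,0],"xyz":[-0.06,0.02,1],"jaw":0.6},{"rotation":[0,0,0],"xyz":[0,0,1],"jaw":0.6},{"rotation":[0,0,0],"xyz":[0,0,1],"jaw":0.6},{"rotation":[0,0,0],"xyz":[0,0,0.8],"jaw":0.6},{"rotation":[0,0,0],"xyz":[0,0,0.5],"jaw":0.6},{"rotation":[0,0,0],"xyz":[0,0,0.23],"jaw":0.6},{"rotation":[0,0,0],"xyz":[0,0,0],"jaw":0.6},{"rotation":[0,0,0],"xyz":[0,0,0],"jaw":0.6}]'
python3 -c "
from h import *
go(-33,-33,21)"
python3 -m crank '[{"rotation":[0,0,0],"xyz":[0,0,0],"jaw":0},{"rotation":[0,0,0],"xyz":[0,0,0],"jaw":0},{"rotation":[0,0,0],"xyz":[0,0,0],"jaw":0},{"rotation":[0,0,0],"xyz":[0,0,0],"jaw":0},{"rotation":[0,0,0],"xyz":[0,0,0],"jaw":0},{"rotation":[0,0,0],"xyz":[0,0,0],"jaw":0}]' 20
python3 -c "
from h import *
go(-33,33,21)"
```

```text
time: 4.52
eef_pos: [0.5347, -0.0936, 0.0223]
eef_rot: [3.14, 0.0, 1.331]
contact_force: [0.5, -0.5, -0.1]
width: 0.051
gripper_force: 0.0
tray [-32.3 -32.5] z 22.3 rot [3.1397e+00 1.0000e-04 1.3313e+00] w 51.0 g 0.0 F [ 0.5 -0.5 -0.1] t 4.5167
need units [-0.02 -0.02  0.04] yaw units -0.01
time: 5.02
eef_pos: [0.5355, -0.0943, 0.0232]
eef_rot: [3.138, -0.0, 1.33]
contact_force: [-1.3, 2.6, 7.0]
width: 0.0302
gripper_force: 19.4
tray [-31.3 -33. ] z 23.2 rot [ 3.1384e+00 -3.0000e-04  1.3299e+00] w 30.2 g 19.4 F [-1.3  2.6  7. ] t 5.0167
need units [ 2.2  -0.06  0.07] yaw units -0.02
```

```bash

python3 -m crank '[{"rotation":[0,0,0],"xyz":[0.2,-0.01,0],"jaw":0},{"rotation":[0,0,0],"xyz":[0.22,-0.01,0],"jaw":0},{"rotation":[0,0,0],"xyz":[0.22,-0.01,0],"jaw":0},{"rotation":[0,0,0],"xyz":[0.22,-0.01,0],"jaw":0},{"rotation":[0,0,0],"xyz":[0.22,-0.01,0],"jaw":0},{"rotation":[0,0,0],"xyz":[0.22,0,0],"jaw":0},{"rotation":[0,0,0],"xyz":[0.22,0,0],"jaw":0},{"rotation":[0,0,0],"xyz":[0.22,0,0],"jaw":0},{"rotation":[0,0,0],"xyz":[0.22,0,0],"jaw":0},{"rotation":[0,0,0],"xyz":[0.2,0,0],"jaw":0}]'
python3 -m crank '[{"rotation":[0,0,0],"xyz":[0,0,0],"jaw":0},{"rotation":[0,0,0],"xyz":[0,0,0],"jaw":0},{"rotation":[0,0,0],"xyz":[0,0,0],"jaw":0}]'
python3 - <<'E'
from h import *
go(-33,33,21)
import cv2
im=eyes.get_image("scene")["image"][150:290,220:420,::-1]
cv2.imwrite("pics/s3.png",cv2.resize(im,None,fx=4,fy=4,interpolation=cv2.INTER_CUBIC))
E
```

```text
time: 5.85
eef_pos: [0.5499, -0.0315, 0.0233]
eef_rot: [3.137, 0.001, 1.33]
contact_force: [0.0, -2.5, 5.2]
width: 0.0298
gripper_force: 19.4
time: 6.1
eef_pos: [0.55, -0.0307, 0.0233]
eef_rot: [3.137, -0.001, 1.33]
contact_force: [1.0, 2.2, 5.2]
width: 0.0296
gripper_force: 19.4
tray [-32.2  32.3] z 23.3 rot [ 3.1372e+00 -1.1000e-03  1.3299e+00] w 29.6 g 19.4 F [1.  2.2 5.2] t 6.1
need units [ 0.02 -0.03  0.08] yaw units -0.02
```

View pics/s3.png

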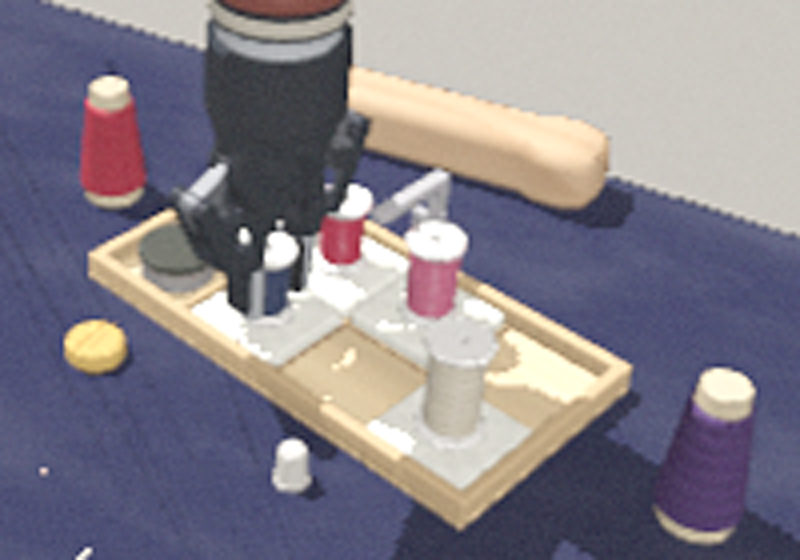

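```bash

python3 -m crank '[{"rotation":[0,0,0],"xyz":[0,0,0],"jaw":0.6},{"rotation":[0,0,0],"xyz":[0,0,0],"jaw":0.6},{"rotation":[0,0,0],"xyz":[0,0,0],"jaw":0.6},{"rotation":[0,0,0],"xyz":[0,0,0],"jaw":0.6},{"rotation":[0,0,0],"xyz":[0,0,-0.4],"jaw":0.6},{"rotation":[0,0,0],"xyz":[0,0,-0.8],"jaw":0.6},{"rotation":[0,0,0],"xyz":[0,0,-0.8],"jaw":0.6},{"rotation":[0,0,0],"xyz":[0,0,-0.7],"jaw":0.6},{"rotation":[0,0,0],"xyz":[-0.5,0,0],"jaw":0.6},{"rotation":[0,0,0],"xyz":[-0.9,0,0],"jaw":0.6}]'
python3 -m crank '[{"rotation":[0,0,0],"xyz":[-0.9,0,0],"jaw":0.62},{"rotation":[0,0,0],"xyz":[-0.9,0,0],"jaw":0.62},{"rotation":[0,0,0],"xyz":[-0.8,0,0],"jaw":0.62},{"rotation":[0,0,0],"xyz":[-0.4,0,0],"jaw":0.62},{"rotation":[0,0,0],"xyz":[0,0,0],"jaw":0.62},{"rotation":[0,0,0],"xyz":[0,0,0],"jaw":0.62}]'
python3 - <<'E'
from h import *
go(-33,-99,26)
t=eyes.get_image("top"); import cv2
cv2.imwrite("pics/t4.png",cv2.resize(t["image"][135:225,232:365,::-1],None,fx=6,fy=6,interpolation=cv2.INTER_CUBIC))
E
```

```text
time: 6.98
eef_pos: [0.5398, -0.0709, 0.1054]
eef_rot: [3.136, -0.001, 1.333]
contact_force: [-0.2, -0.3, 0.0]
width: 0.0515
gripper_force: 0.0
time: 7.48
eef_pos: [0.5165, -0.1589, 0.1024]
eef_rot: [3.141, -0.001, 1.329]
contact_force: [0.2, 0.4, -1.1]
width: 0.0528
gripper_force: 0.0
tray [ -34.4 -100.2] z 102.4 rot [ 3.1413e+00 -6.0000e-04  1.3287e+00] w 52.8 g 0.0 F [ 0.2  0.4 -1.1] t 7.4833
need units [0.04 0.05 2.55] yaw units -0.04
```

View pics/t4.png

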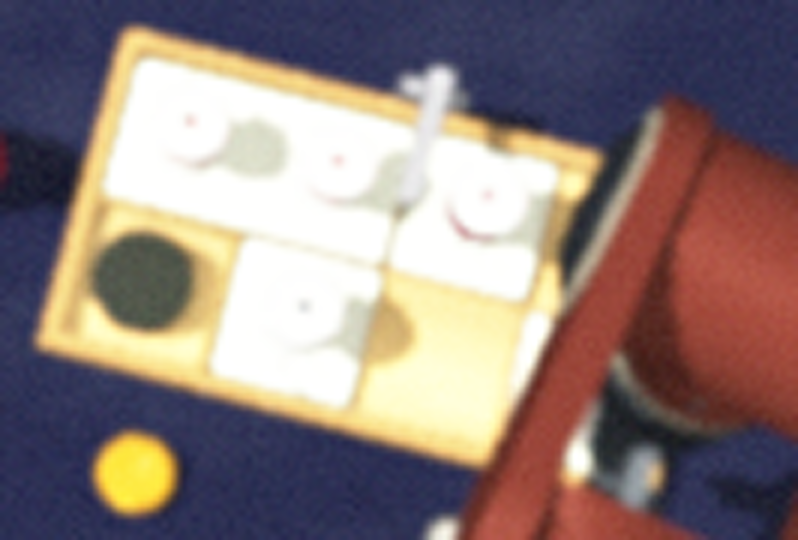

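Navy sits squarely in cell 2, with its spool at (305,307). Cream is next.

```bash

python3 -m crank '[{"rotation":[0,0,-0.03],"xyz":[0.04,0.05,0.5],"jaw":0.62},{"rotation":[0,0,0],"xyz":[0,0,0.8],"jaw":0.62},{"rotation":[0,0,0],"xyz":[0,0,0.7],"jaw":0.62},{"rotation":[0,0,0],"xyz":[0,0,0.4],"jaw":0.62},{"rotation":[0,0,0],"xyz":[0,0,0.15],"jaw":0.62},{"rotation":[0,0,0],"xyz":[0,0,0],"jaw":0.62},{"rotation":[0,0,0],"xyz":[0,0,0],"jaw":0.62}]'
python3 -c "
from h import *
go(-33,-99,26)"
python3 -m crank '[{"rotation":[0,0,0],"xyz":[0,0,0],"jaw":0},{"rotation":[0,0,0],"xyz":[0,0,0],"jaw":0},{"rotation":[0,0,0],"xyz":[0,0,0],"jaw":0},{"rotation":[0,0,0],"xyz":[0,0,0],"jaw":0},{"rotation":[0,0,0],"xyz":[0,0,0],"jaw":0},{"rotation":[0,0,0],"xyz":[0,0,0],"jaw":0}]' 20
python3 -c "
from h import *
go(-33,-33,26)"
```

```text
time: 8.12
eef_pos: [0.5189, -0.158, 0.0262]
eef_rot: [3.141, 0.0, 1.333]
contact_force: [0.1, 0.1, 0.7]
width: 0.0535
gripper_force: 0.0
tray [-32.4 -98.7] z 26.2 rot [3.1407e+00 1.0000e-04 1.3332e+00] w 53.5 g 0.0 F [0.1 0.1 0.7] t 8.1167
need units [-0.01 -0.02  0.01] yaw units 0.02
time: 8.62
eef_pos: [0.5194, -0.1587, 0.0271]
eef_rot: [3.139, 0.0, 1.332]
contact_force: [0.0, 1.4, 6.4]
width: 0.0295
gripper_force: 19.2
tray [-31.7 -99.3] z 27.1 rot [3.1388e+00 2.0000e-04 1.3324e+00] w 29.5 g 19.2 F [0.  1.4 6.4] t 8.6167
need units [ 2.21 -0.04  0.04] yaw units 0.01
```

```bash

python3 -m crank '[{"rotation":[0,0,0],"xyz":[0.2,-0.01,0],"jaw":0},{"rotation":[0,0,0],"xyz":[0.22,-0.01,0],"jaw":0},{"rotation":[0,0,0],"xyz":[0.22,-0.01,0],"jaw":0},{"rotation":[0,0,0],"xyz":[0.22,-0.01,0],"jaw":0},{"rotation":[0,0,0],"xyz":[0.22,0,0],"jaw":0},{"rotation":[0,0,0],"xyz":[0.22,0,0],"jaw":0},{"rotation":[0,0,0],"xyz":[0.22,0,0],"jaw":0},{"rotation":[0,0,0],"xyz":[0.22,0,0],"jaw":0},{"rotation":[0,0,0],"xyz":[0.22,0,0],"jaw":0},{"rotation":[0,0,0],"xyz":[0.22,0,0],"jaw":0}]'
python3 -m crank '[{"rotation":[0,0,0],"xyz":[0,0,0],"jaw":0},{"rotation":[0,0,0],"xyz":[0,0,0],"jaw":0},{"rotation":[0,0,0],"xyz":[0,0,0],"jaw":0}]'
python3 -c "
from h import *
go(-33,-33,26)"
```

```text
time: 9.45
eef_pos: [0.5338, -0.0951, 0.0271]
eef_rot: [3.138, 0.001, 1.332]
contact_force: [-0.4, -1.4, 5.4]
width: 0.0295
gripper_force: 19.3
time: 9.7
eef_pos: [0.5339, -0.0943, 0.027]
eef_rot: [3.139, -0.001, 1.333]
contact_force: [0.7, 3.0, 5.0]
width: 0.0294
gripper_force: 19.2
tray [-32.8 -33.3] z 27.0 rot [ 3.1385e+00 -7.0000e-04  1.3326e+00] w 29.4 g 19.2 F [0.7 3.  5. ] t 9.7
need units [ 0.01 -0.01  0.03] yaw units 0.01
```

```bash

python3 -m crank '[{"rotation":[0,0,0],"xyz":[0,0,0],"jaw":0.58},{"rotation":[0,0,0],"xyz":[0,0,0],"jaw":0.58},{"rotation":[0,0,0],"xyz":[0,0,0],"jaw":0.58},{"rotation":[0,0,0],"xyz":[0,0,0],"jaw":0.58},{"rotation":[0,0,0],"xyz":[0,0,-0.4],"jaw":0.58},{"rotation":[0,0,0],"xyz":[0,0,-0.8],"jaw":0.58},{"rotation":[0,0,0],"xyz":[0,0,-0.8],"jaw":0.58},{"rotation":[0,0,0],"xyz":[0,0,-0.7],"jaw":0.58},{"rotation":[0,0,0],"xyz":[0,0.2,-0.2],"jaw":0.52},{"rotation":[0,0,0],"xyz":[0,0.6,0],"jaw":0.52}]'
python3 -m crank '[{"rotation":[0,0,0],"xyz":[0,0.6,0],"jaw":0.52},{"rotation":[0,0,0],"xyz":[0,0.5,0],"jaw":0.52},{"rotation":[0,0,0],"xyz":[0,0.3,0],"jaw":0.52},{"rotation":[0,0,0],"xyz":[0,0,0],"jaw":0.52},{"rotation":[0,0,0],"xyz":[0,0,0],"jaw":0.52},{"rotation":[0,0,0],"xyz":[0,0,0],"jaw":0.52}]'
python3 - <<'E'
from h import *
go(33,-33,28)
E
```

```text
time: 10.53
eef_pos: [0.5567, -0.1003, 0.1155]
eef_rot: [3.137, 0.0, 1.333]
contact_force: [0.5, -1.0, -0.2]
width: 0.0446
gripper_force: 0.0
time: 11.03
eef_pos: [0.5958, -0.1097, 0.1119]
eef_rot: [-3.14, -0.0, 1.333]
contact_force: [-0.4, 0.3, 0.4]
width: 0.0443
gripper_force: 0.0
tray [ 31.  -33.6] z 111.9 rot [-3.1401 -0.      1.3326] w 44.3 g 0.0 F [-0.4  0.3  0.4] t 11.0333
need units [0.02 0.07 2.8 ] yaw units 0.01
```

```bash

python3 -m crank '[{"rotation":[0,0,0],"xyz":[0.02,0.09,0.4],"jaw":0.52},{"rotation":[0,0,0],"xyz":[0,0,0.6],"jaw":0.52},{"rotation":[0,0,0],"xyz":[0,0,0.4],"jaw":0.52},{"rotation":[0,0,0],"xyz":[0,0,0.3],"jaw":0.52},{"rotation":[0,0,0],"xyz":[0,0,0.3],"jaw":0.52}]'
python3 -m crank '[{"rotation":[0,0,0],"xyz":[0,0,0.2],"jaw":0.52},{"rotation":[0,0,0],"xyz":[0,0,0.2],"jaw":0.52},{"rotation":[0,0,0],"xyz":[0,0,0.2],"jaw":0.52},{"rotation":[0,0,0],"xyz":[0,0,0.1],"jaw":0.52},{"rotation":[0,0,0],"xyz":[0,0,0.1],"jaw":0.52},{"rotation":[0,0,0],"xyz":[0,0,0],"jaw":0.52}]'
python3 -c "
from h import *
go(33,-33,28)"
python3 -m crank '[{"rotation":[0,0,0],"xyz":[0,0,0],"jaw":0},{"rotation":[0,0,0],"xyz":[0,0,0],"jaw":0},{"rotation":[0,0,0],"xyz":[0,0,0],"jaw":0},{"rotation":[0,0,0],"xyz":[0,0,0],"jaw":0},{"rotation":[0,0,0],"xyz":[0,0,0],"jaw":0}]' 20
python3 -c "
from h import *
go(33,-99,28)"
```

```text
time: 11.45
eef_pos: [0.5985, -0.1097, 0.0508]
eef_rot: [-3.14, -0.0, 1.333]
contact_force: [0.5, -0.4, -0.4]
width: 0.0446
gripper_force: 0.0
time: 11.95
eef_pos: [0.5992, -0.11, 0.0281]
eef_rot: [-3.141, -0.0, 1.333]
contact_force: [0.2, -1.0, -0.6]
width: 0.0442
gripper_force: 0.0
tray [ 34.3 -33.1] z 28.1 rot [-3.141  -0.      1.3325] w 44.2 g 0.0 F [ 0.2 -1.  -0.6] t 11.95
need units [ 0.   -0.04  0.  ] yaw units 0.01
time: 12.37
eef_pos: [0.5997, -0.1101, 0.0289]
eef_rot: [3.141, 0.0, 1.333]
contact_force: [0.9, 0.4, 1.4]
width: 0.0294
gripper_force: 19.8
tray [ 34.8 -33.1] z 28.9 rot [3.1407 0.     1.3325] w 29.4 g 19.8 F [0.9 0.4 1.4] t 12.3667
need units [-2.2  -0.06  0.03] yaw units 0.01
```

```bash
sed -i 's/^Q=.*/Q=np.array([.5752,-.0705,-.239])/' h.py; python3 -c "
from h import *
go(33,-99,28)"
python3 -m crank '[{"rotation":[0,0,0],"xyz":[-0.2,0,0],"jaw":0},{"rotation":[0,0,0],"xyz":[-0.22,0,0],"jaw":0},{"rotation":[0,0,0],"xyz":[-0.22,0,0],"jaw":0},{"rotation":[0,0,0],"xyz":[-0.22,0,0],"jaw":0},{"rotation":[0,0,0],"xyz":[-0.22,0,0],"jaw":0},{"rotation":[0,0,0],"xyz":[-0.22,0,0],"jaw":0},{"rotation":[0,0,0],"xyz":[-0.22,0,0],"jaw":0},{"rotation":[0,0,0],"xyz":[-0.22,0,0],"jaw":0},{"rotation":[0,0,0],"xyz":[-0.22,0,0],"jaw":0},{"rotation":[0,0,0],"xyz":[-0.2,0,0],"jaw":0}]'
python3 -m crank '[{"rotation":[0,0,0],"xyz":[0,0,0],"jaw":0},{"rotation":[0,0,0],"xyz":[0,0,0],"jaw":0},{"rotation":[0,0,0],"xyz":[0,0,0],"jaw":0}]'
python3 -c "
from h import *
go(-33,-99,28)"
```

```text
tray [ 33.2 -32.7] z 28.9 rot [3.1407 0.     1.3325] w 29.4 g 19.8 F [0.9 0.4 1.4] t 12.3667
need units [-2.21 -0.01  0.03] yaw units 0.01
time: 13.2
eef_pos: [0.5842, -0.1737, 0.0288]
eef_rot: [3.141, -0.0, 1.332]
contact_force: [0.3, 1.9, 5.2]
width: 0.0294
gripper_force: 19.9
time: 13.45
eef_pos: [0.5842, -0.1737, 0.0288]
eef_rot: [3.141, 0.001, 1.332]
contact_force: [-0.5, -1.9, 4.0]
width: 0.0291
gripper_force: 19.9
tray [ 33.2 -98.1] z 28.8 rot [3.1410e+00 1.1000e-03 1.3325e+00] w 29.1 g 19.9 F [-0.5 -1.9  4. ] t 13.45
need units [-0.03 -2.21  0.03] yaw units 0.01
```

```bash

python3 -m crank '[{"rotation":[0,0,0],"xyz":[-0.03,-0.2,0],"jaw":0},{"rotation":[0,0,0],"xyz":[0,-0.22,0],"jaw":0},{"rotation":[0,0,0],"xyz":[0,-0.22,0],"jaw":0},{"rotation":[0,0,0],"xyz":[0,-0.22,0],"jaw":0},{"rotation":[0,0,0],"xyz":[0,-0.22,0],"jaw":0},{"rotation":[0,0,0],"xyz":[0,-0.22,0],"jaw":0},{"rotation":[0,0,0],"xyz":[0,-0.22,0],"jaw":0},{"rotation":[0,0,0],"xyz":[0,-0.22,0],"jaw":0},{"rotation":[0,0,0],"xyz":[0,-0.22,0],"jaw":0},{"rotation":[0,0,0],"xyz":[0,-0.2,0],"jaw":0}]'
python3 -m crank '[{"rotation":[0,0,0],"xyz":[0,0,0],"jaw":0},{"rotation":[0,0,0],"xyz":[0,0,0],"jaw":0},{"rotation":[0,0,0],"xyz":[0,0,0],"jaw":0}]'
python3 -c "
from h import *
go(-33,-99,28)"
```

```text
time: 14.28
eef_pos: [0.5204, -0.1584, 0.0288]
eef_rot: [3.141, 0.0, 1.333]
contact_force: [2.4, 0.3, 7.1]
width: 0.0292
gripper_force: 20.1
time: 14.53
eef_pos: [0.5196, -0.1581, 0.0288]
eef_rot: [-3.139, -0.0, 1.333]
contact_force: [-3.2, 0.1, 9.1]
width: 0.0296
gripper_force: 19.9
tray [-33.3 -98.3] z 28.8 rot [-3.1393e+00 -1.0000e-04  1.3327e+00] w 29.6 g 19.9 F [-3.2  0.1  9.1] t 14.5333
need units [-0.02  0.01  0.03] yaw units 0.01
```

```bash

python3 -m crank '[{"rotation":[0,0,0],"xyz":[0,0,0],"jaw":0.56},{"rotation":[0,0,0],"xyz":[0,0,0],"jaw":0.56},{"rotation":[0,0,0],"xyz":[0,0,0],"jaw":0.56},{"rotation":[0,0,0],"xyz":[0,0,0],"jaw":0.56},{"rotation":[0,0,0],"xyz":[0,0,-0.4],"jaw":0.56},{"rotation":[0,0,0],"xyz":[0,0,-0.8],"jaw":0.56},{"rotation":[0,0,0],"xyz":[0,0,-0.8],"jaw":0.56},{"rotation":[0,0,0],"xyz":[0,0,-0.7],"jaw":0.56},{"rotation":[0,0,0],"xyz":[0.3,0.1,-0.2],"jaw":0.56},{"rotation":[0,0,0],"xyz":[0.7,0.2,0],"jaw":0.56}]'
python3 -m crank '[{"rotation":[0,0,0],"xyz":[0.9,0.32,0],"jaw":0.56},{"rotation":[0,0,0],"xyz":[0.9,0.32,0],"jaw":0.56},{"rotation":[0,0,0],"xyz":[0.9,0.32,0],"jaw":0.56},{"rotation":[0,0,0],"xyz":[0.9,0.32,0],"jaw":0.56},{"rotation":[0,0,0],"xyz":[0.9,0.32,0],"jaw":0.56},{"rotation":[0,0,0],"xyz":[0.7,0.2,0],"jaw":0.56},{"rotation":[0,0,0],"xyz":[0.35,0.1,0],"jaw":0.56},{"rotation":[0,0,0],"xyz":[0,0,0],"jaw":0.56},{"rotation":[0,0,0],"xyz":[0,0,0],"jaw":0.56},{"rotation":[0,0,0],"xyz":[0,0,0],"jaw":0.56}]'
python3 - <<'E'
from h import *
go(33,99,24)
t=eyes.get_image("top"); import cv2
cv2.imwrite("pics/t5.png",cv2.resize(t["image"][135:225,232:365,::-1],None,fx=6,fy=6,interpolation=cv2.INTER_CUBIC))
E
```

```text
time: 15.37
eef_pos: [0.5383, -0.1329, 0.1188]
eef_rot: [3.136, 0.001, 1.33]
contact_force: [-0.2, -1.1, 0.1]
width: 0.0477
gripper_force: 0.0
time: 16.2
eef_pos: [0.6307, 0.0161, 0.1151]
eef_rot: [-3.141, 0.001, 1.332]
contact_force: [0.2, -1.3, 0.5]
width: 0.0478
gripper_force: 0.0
tray [33.4 97.3] z 115.1 rot [-3.1406e+00  6.0000e-04  1.3319e+00] w 47.8 g 0.0 F [ 0.2 -1.3  0.5] t 16.2
need units [ 0.06 -0.01  3.04] yaw units 0.0
```

View pics/t5.png

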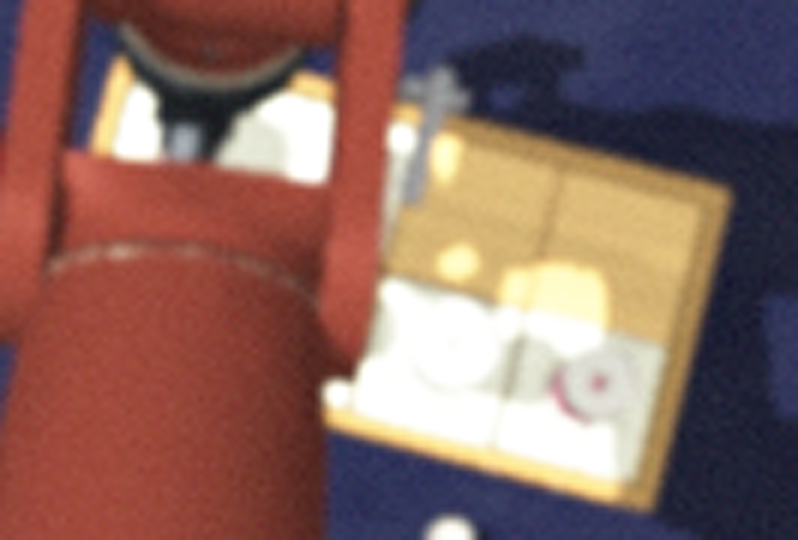

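```bash

python3 -m crank '[{"rotation":[0,0,0],"xyz":[0.06,-0.01,0.5],"jaw":0.56},{"rotation":[0,0,0],"xyz":[0,0,0.8],"jaw":0.56},{"rotation":[0,0,0],"xyz":[0,0,0.7],"jaw":0.56},{"rotation":[0,0,0],"xyz":[0,0,0.5],"jaw":0.56},{"rotation":[0,0,0],"xyz":[0,0,0.3],"jaw":0.56},{"rotation":[0,0,0],"xyz":[0,0,0.15],"jaw":0.56},{"rotation":[0,0,0],"xyz":[0,0,0.09],"jaw":0.56},{"rotation":[0,0,0],"xyz":[0,0,0],"jaw":0.56},{"rotation":[0,0,0],"xyz":[0,0,0],"jaw":0.56}]'
python3 -c "
from h import *
go(33,99,24)"
python3 -m crank '[{"rotation":[0,0,0],"xyz":[0,0,0],"jaw":0},{"rotation":[0,0,0],"xyz":[0,0,0],"jaw":0},{"rotation":[0,0,0],"xyz":[0,0,0],"jaw":0},{"rotation":[0,0,0],"xyz":[0,0,0],"jaw":0},{"rotation":[0,0,0],"xyz":[0,0,0],"jaw":0}]' 20
python3 -c "
from h import *
go(33,33,24)"
```

```text
time: 17.0
eef_pos: [0.6324, 0.0185, 0.0254]
eef_rot: [3.14, -0.0, 1.332]
contact_force: [-0.1, 0.3, 0.7]
width: 0.0477
gripper_force: 0.0
tray [ 34.5 100. ] z 25.4 rot [ 3.1398e+00 -3.0000e-04  1.3325e+00] w 47.7 g 0.0 F [-0.1  0.3  0.7] t 17.0
need units [-0.03 -0.05  0.05] yaw units 0.01
time: 17.42
eef_pos: [0.6322, 0.0187, 0.0256]
eef_rot: [3.14, -0.0, 1.333]
contact_force: [-3.4, 0.8, 5.7]
width: 0.0298
gripper_force: 19.5
tray [ 34.2 100.1] z 25.6 rot [ 3.1402e+00 -2.0000e-04  1.3328e+00] w 29.8 g 19.5 F [-3.4  0.8  5.7] t 17.4167
need units [-2.24 -0.04  0.05] yaw units 0.01
```

```bash

python3 -m crank '[{"rotation":[0,0,0],"xyz":[-0.15,-0.02,0],"jaw":0},{"rotation":[0,0,0],"xyz":[-0.2,-0.02,0],"jaw":0},{"rotation":[0,0,0],"xyz":[-0.2,0,0],"jaw":0},{"rotation":[0,0,0],"xyz":[-0.2,0,0],"jaw":0},{"rotation":[0,0,0],"xyz":[-0.2,0,0],"jaw":0}]'
python3 -m crank '[{"rotation":[0,0,0],"xyz":[-0.2,0,0],"jaw":0},{"rotation":[0,0,0],"xyz":[-0.2,0,0],"jaw":0},{"rotation":[0,0,0],"xyz":[-0.2,0,0],"jaw":0},{"rotation":[0,0,0],"xyz":[-0.2,0,0],"jaw":0},{"rotation":[0,0,0],"xyz":[-0.2,0,0],"jaw":0},{"rotation":[0,0,0],"xyz":[-0.2,0,0],"jaw":0},{"rotation":[0,0,0],"xyz":[-0.08,0,0],"jaw":0},{"rotation":[0,0,0],"xyz":[0,0,0],"jaw":0},{"rotation":[0,0,0],"xyz":[0,0,0],"jaw":0}]'
python3 -c "
from h import *
go(33,33,24)"
```

```text
time: 17.83
eef_pos: [0.6245, -0.0094, 0.0253]
eef_rot: [3.139, -0.001, 1.332]
contact_force: [1.1, 2.1, 4.4]
width: 0.0298
gripper_force: 19.7
time: 18.58
eef_pos: [0.6153, -0.0475, 0.0253]
eef_rot: [3.139, 0.001, 1.332]
contact_force: [0.4, -0.7, 5.9]
width: 0.0298
gripper_force: 19.7
tray [33.5 31.8] z 25.3 rot [3.1393e+00 9.0000e-04 1.3318e+00] w 29.8 g 19.7 F [ 0.4 -0.7  5.9] t 18.5833
need units [ 0.04 -0.02  0.04] yaw units 0.0
```

```bash

python3 -m crank '[{"rotation":[0,0,0],"xyz":[0,0,0],"jaw":0.52},{"rotation":[0,0,0],"xyz":[0,0,0],"jaw":0.52},{"rotation":[0,0,0],"xyz":[0,0,0],"jaw":0.52},{"rotation":[0,0,0],"xyz":[0,0,0],"jaw":0.52},{"rotation":[0,0,0],"xyz":[0,0,-0.4],"jaw":0.52},{"rotation":[0,0,0],"xyz":[0,0,-0.8],"jaw":0.52},{"rotation":[0,0,0],"xyz":[0,0,-0.8],"jaw":0.52},{"rotation":[0,0,0],"xyz":[0,0,-0.8],"jaw":0.52},{"rotation":[0,0,0],"xyz":[0,0,-0.2],"jaw":0.52},{"rotation":[0,0,0],"xyz":[-0.2,0,0],"jaw":0.52}]'
python3 -m crank '[{"rotation":[0,0,0],"xyz":[-0.6,0,0],"jaw":0.52},{"rotation":[0,0,0],"xyz":[-0.7,0,0],"jaw":0.52},{"rotation":[0,0,0],"xyz":[-0.5,0,0],"jaw":0.52},{"rotation":[0,0,0],"xyz":[-0.2,0,0],"jaw":0.52},{"rotation":[0,0,0],"xyz":[0,0,0],"jaw":0.52},{"rotation":[0,0,0],"xyz":[0,0,0],"jaw":0.52},{"rotation":[0,0,0],"xyz":[0,0,0],"jaw":0.52}]'
python3 - <<'E'
from h import *
go(33.5,-34,27)
s=eyes.get_image("scene"); import cv2
cv2.imwrite("pics/s6.png",cv2.resize(s["image"][150:290,220:420,::-1],None,fx=4,fy=4,interpolation=cv2.INTER_CUBIC))
E
```

```text
time: 19.42
eef_pos: [0.6152, -0.0518, 0.1178]
eef_rot: [3.136, -0.0, 1.334]
contact_force: [0.5, -0.3, 0.0]
width: 0.0448
gripper_force: 0.0
time: 20.0
eef_pos: [0.5989, -0.1097, 0.1139]
eef_rot: [-3.141, -0.0, 1.333]
contact_force: [-0.4, 0.1, -0.3]
width: 0.0443
gripper_force: 0.0
tray [ 32.3 -32.4] z 113.9 rot [-3.1409e+00 -4.0000e-04  1.3328e+00] w 44.3 g 0.0 F [-0.4  0.1 -0.3] t 20.0
need units [-0.05  0.04  2.9 ] yaw units 0.01
```

View pics/s6.png

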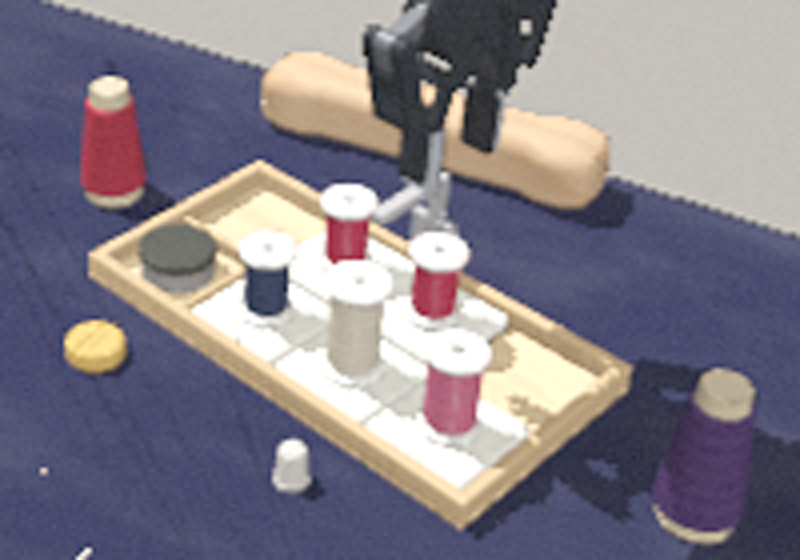

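The double is half-way: its right spool at (438,250) is clear of the bar and all carriers look square. Now I grip the right spool.

```bash

python3 -m crank '[{"rotation":[0,0,0],"xyz":[-0.05,0.03,0.5],"jaw":0.52},{"rotation":[0,0,0],"xyz":[0,0,0.7],"jaw":0.52},{"rotation":[0,0,0],"xyz":[0,0,0.5],"jaw":0.52},{"rotation":[0,0,0],"xyz":[0,0,0.3],"jaw":0.52},{"rotation":[0,0,0],"xyz":[0,0,0.2],"jaw":0.52}]'
python3 -m crank '[{"rotation":[0,0,0],"xyz":[0,0,0.2],"jaw":0.52},{"rotation":[0,0,0],"xyz":[0,0,0.2],"jaw":0.52},{"rotation":[0,0,0],"xyz":[0,0,0.2],"jaw":0.52},{"rotation":[0,0,0],"xyz":[0,0,0.1],"jaw":0.52},{"rotation":[0,0,0],"xyz":[0,0,0],"jaw":0.52},{"rotation":[0,0,0],"xyz":[0,0,0],"jaw":0.52}]'
python3 -c "
from h import *
go(33.5,-34,27)"
python3 -m crank '[{"rotation":[0,0,0],"xyz":[0,0,0],"jaw":0},{"rotation":[0,0,0],"xyz":[0,0,0],"jaw":0},{"rotation":[0,0,0],"xyz":[0,0,0],"jaw":0},{"rotation":[0,0,0],"xyz":[0,0,0],"jaw":0},{"rotation":[0,0,0],"xyz":[0,0,0],"jaw":0}]' 20
python3 -c "
from h import *
go(33,-99,27)"
```

```text
time: 20.47
eef_pos: [0.5989, -0.111, 0.0468]
eef_rot: [-3.139, -0.0, 1.333]
contact_force: [-0.5, -0.2, -0.5]
width: 0.0442
gripper_force: 0.0
time: 20.97
eef_pos: [0.5996, -0.1119, 0.0274]
eef_rot: [3.141, 0.0, 1.333]
contact_force: [0.5, -0.5, -0.2]
width: 0.0442
gripper_force: 0.0
tray [ 33.5 -34.5] z 27.4 rot [3.1415 0.     1.3325] w 44.2 g 0.0 F [ 0.5 -0.5 -0.2] t 20.9667
need units [ 0.02 -0.    0.01] yaw units 0.01
time: 21.38
eef_pos: [0.5999, -0.112, 0.028]
eef_rot: [3.141, 0.0, 1.333]
contact_force: [-0.8, 0.5, 3.1]
width: 0.0296
gripper_force: 19.7
tray [ 33.8 -34.5] z 28.0 rot [3.1408e+00 1.0000e-04 1.3326e+00] w 29.6 g 19.7 F [-0.8  0.5  3.1] t 21.3833
need units [-2.15 -0.03  0.03] yaw units 0.01
```

```bash

python3 -m crank '[{"rotation":[0,0,0],"xyz":[-0.15,-0.01,0],"jaw":0},{"rotation":[0,0,0],"xyz":[-0.2,-0.01,0],"jaw":0},{"rotation":[0,0,0],"xyz":[-0.2,0,0],"jaw":0},{"rotation":[0,0,0],"xyz":[-0.2,0,0],"jaw":0},{"rotation":[0,0,0],"xyz":[-0.2,0,0],"jaw":0}]'
python3 -m crank '[{"rotation":[0,0,0],"xyz":[-0.2,0,0],"jaw":0},{"rotation":[0,0,0],"xyz":[-0.2,0,0],"jaw":0},{"rotation":[0,0,0],"xyz":[-0.2,0,0],"jaw":0},{"rotation":[0,0,0],"xyz":[-0.2,0,0],"jaw":0},{"rotation":[0,0,0],"xyz":[-0.2,0,0],"jaw":0},{"rotation":[0,0,0],"xyz":[-0.15,0,0],"jaw":0},{"rotation":[0,0,0],"xyz":[-0.05,0,0],"jaw":0},{"rotation":[0,0,0],"xyz":[0,0,0],"jaw":0},{"rotation":[0,0,0],"xyz":[0,0,0],"jaw":0}]'
python3 -c "
from h import *
go(33,-99,24)"
```

```text
time: 21.8
eef_pos: [0.5926, -0.1402, 0.0279]
eef_rot: [3.14, -0.0, 1.332]
contact_force: [0.9, 1.6, 5.8]
width: 0.0297
gripper_force: 19.7
time: 22.55
eef_pos: [0.5839, -0.1758, 0.0279]
eef_rot: [3.141, 0.001, 1.332]
contact_force: [-0.3, 0.9, 5.0]
width: 0.0297
gripper_force: 19.7
tray [  33.4 -100.2] z 27.9 rot [3.1405e+00 1.0000e-03 1.3318e+00] w 29.7 g 19.7 F [-0.3  0.9  5. ] t 22.55
need units [ 0.04 -0.01  0.13] yaw units 0.0
```

```bash

python3 -m crank '[{"rotation":[0,0,0],"xyz":[0,0,0],"jaw":0.52},{"rotation":[0,0,0],"xyz":[0,0,0],"jaw":0.52},{"rotation":[0,0,0],"xyz":[0,0,0],"jaw":0.52},{"rotation":[0,0,0],"xyz":[0,0,0],"jaw":0.52},{"rotation":[0,0,0],"xyz":[0,0,-0.4],"jaw":0.52},{"rotation":[0,0,0],"xyz":[0,0,-0.8],"jaw":0.52},{"rotation":[0,0,0],"xyz":[0,0,-0.9],"jaw":0.52},{"rotation":[0,0,0],"xyz":[0,0,-0.9],"jaw":0.52},{"rotation":[0,0,0],"xyz":[0,0,-0.9],"jaw":0.52},{"rotation":[0,0,0],"xyz":[0.5,-0.2,-0.5],"jaw":0.52}]'
python3 -m crank '[{"rotation":[0,0,0],"xyz":[1,-0.2,0],"jaw":0.52},{"rotation":[0,0,0],"xyz":[1,-0.2,0],"jaw":0.52},{"rotation":[0,0,0],"xyz":[1,-0.2,0],"jaw":0.52},{"rotation":[0,0,0],"xyz":[1,-0.2,0],"jaw":0.52},{"rotation":[0,0,0],"xyz":[1,-0.2,0],"jaw":0.52},{"rotation":[0,0,0],"xyz":[1,-0.2,0],"jaw":0.52},{"rotation":[0,0,0],"xyz":[1,-0.2,0],"jaw":0.52},{"rotation":[0,0,0],"xyz":[1,-0.2,0],"jaw":0.52},{"rotation":[0,0,0],"xyz":[1,-0.2,0],"jaw":0.52},{"rotation":[0,0,0],"xyz":[1,-0.2,0],"jaw":0.52}]'
python3 -m crank '[{"rotation":[0,0,0],"xyz":[1,-0.2,0],"jaw":0.52},{"rotation":[0,0,0],"xyz":[1,-0.2,0],"jaw":0.52},{"rotation":[0,0,0],"xyz":[1,-0.2,0],"jaw":0.52},{"rotation":[0,0,0],"xyz":[1,-0.2,0],"jaw":0.52},{"rotation":[0,0,0],"xyz":[0.5,0,0],"jaw":0.52},{"rotation":[0,0,0],"xyz":[0,0,0],"jaw":0.52}]'
python3 - <<'E'
from h import *
s=eyes.get_image("top"); import cv2
cv2.imwrite("pics/t7.png",cv2.resize(s["image"][135:225,232:365,::-1],None,fx=6,fy=6,interpolation=cv2.INTER_CUBIC))
E
```

```text
time: 23.38
eef_pos: [0.5832, -0.1608, 0.1645]
eef_rot: [3.135, 0.002, 1.33]
contact_force: [0.8, 0.2, 0.4]
width: 0.0442
gripper_force: 0.0
time: 24.22
eef_pos: [0.5938, 0.1488, 0.1603]
eef_rot: [3.141, -0.0, 1.333]
contact_force: [-0.0, -1.1, -0.6]
width: 0.0445
gripper_force: 0.0
time: 24.72
eef_pos: [0.6025, 0.2868, 0.16]
eef_rot: [3.141, -0.001, 1.336]
contact_force: [-0.2, -0.7, 0.5]
width: 0.0446
gripper_force: 0.0
```

View pics/t7.png

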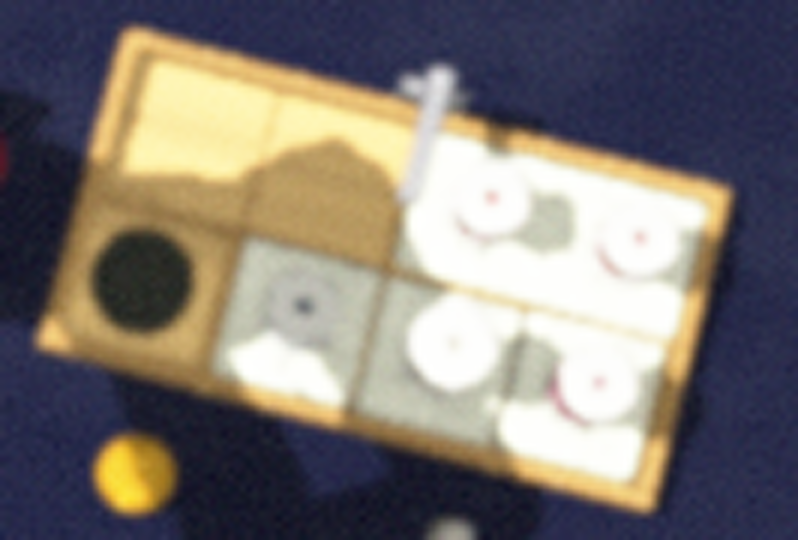

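All carriers stand in their cells: spool tops at navy (303,305), cream (455,343), pink (599,382) and double (491,198)/(640,238). Next is a numeric check.

```bash
python3 - <<'E'
from h import *
t=eyes.get_image("top")
q=[.5752,-.0708,-.2365]
W=[]
for n,h,p in [("navy",.06,(303,305)),("cream",.074,(455,343)),("pink",.066,(599,382)),("DL",.06,(491,198)),("DR",.06,(640,238))]:
    w=ray(t,(np.array(p)+.5)/6-.5+[232,135],h); W.append(w); print(n,(w2t(q,w)*1e3).round(1))
d=W[3]-W[4]; print("double yaw vs tray",np.arctan2(-d[0],d[1])-q[2])
E
```

```text
navy [-32.1  33.3]
cream [-33.1 -32.8]
pink [-32.2 -96.8]
DL [ 34.  -33.3]
DR [ 33.8 -99.7]
double yaw vs tray -0.0029277130376816063
```

```bash
python3 -c "
from rig import manip
print(manip.sign_off())"
```

```text
the job is handed in; nothing more can be done
None
```

I've handed the job in. Navy, cream and pink stand in the front row in that order, and the crimson double is at the rear right after passing under the hold-down arm. In the last top-camera check every spool was within about 2 mm of its cell centre, at about 25 s of the 72 s allowed.

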